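# Open the battery cover of the light that is low on power

### The job

Two small battery lights lie face down on the worktop, and the one whose indicator bead is red needs new cells. Open its battery cover: press the blue release tab inward against the fixed grey grip beside it, pivot the cover up out of its frame to at least 60 degrees open, and leave it standing open with the tab let go. Leave the cover of the light with the green bead shut.

Things in the scene. Friction and masses are not known exactly. Their poses are not given: they have to be found in the camera images.
- red_grip (a point): Point midway between the blue tab (+y) and fixed grey grip (-y) on the cover of the red-bead light, 20 mm above its deck when shut. Both are upright plates 22 mm long (x), 6 thick (y), 28 tall above the deck, 44 mm over their outer faces (37 with the tab in). It turns with the cover: x away from the hinge, y along the hinge, z out of the cover. The hinge axis is 71 mm to -x, 22 mm to -z.
- red_tab (a joint): Travel (m) of that light's blue tab: 0 sprung out, its nose locking the cover under the deck's edge; pressed inward (-y, toward the grey grip) to its stop at 0.007; nose free from 0.005. Spring 2 N, 5 N at the stop; springs back when let go. Pinching tab and grey grip together presses it and holds the cover; keep it in while the cover starts to lift.
- red_cover (a joint): Angle (rad) of that light's grey cover, 84 (x) x 60 (y) x 4 mm, flush with the deck: 0 shut, grows as its far edge swings up and toward the robot (hinge on the robot's side), stop at 1.9. About 1 N at the grip moves it; it stays where it is left. It may turn between fingers that pinch along y, so the gripper can stay pointing down.
- green_cover (a joint): Angle (rad, 0 shut) of the same cover on the other light, with a green bead; it stays shut. Both lights: fixed white cases 130 (x) x 150 (y) mm with a flat deck 36 mm above the worktop, and a 20 mm bead on the deck at the corner away from the hinge on the tab's side (19 mm farther from the hinge than the grip point, 55 mm toward +y).

How it is judged:
By the outcome, as a careful person would: the job done as asked, in the order asked, and still so for the second after the job is handed in, with the robot touching nothing.
It also fails if it takes over 32 s, if anything falls off the work surface, if the arm or the gripper's body presses on something with over 40 N, if the wrist force passes 120 N, or if a joint passes its speed limit or range.

### The arm

A 6-joint arm with a two-finger parallel gripper is mounted at the origin on a cart in front of the work surface, level with it; the furniture and walls round the work are solid. World frame = base frame: x ahead of the robot, y to its left, z up, the work surface at z = 0. Lengths are in m, angles in rad, forces in N, time in s.
With the tool pointing down it reaches from about 0.35 to 0.775 m from the base axis. Payload 5.5 kg.
Tool frame: the origin (TCP) lies at the very end of the fingers, on their centre line; the grasp point (between the pads) lies env.pinch_z behind it (env.pinch_z is the distance from the TCP to the grasp point, in m); z points along the fingers, y is the line along which they close (so a half turn about z gives the same grasp; the last joint's range is limited). The gripper opens to 85 mm and grips with 20 to 120 N. Pads are 22 mm wide; open, the fingers measure 114 mm over their backs; the gripper's body (76 mm by 85 mm) begins 54 mm behind the grasp point. The pads swing forward as they close: fully open they stand 13 mm farther back than shut.
Start: joints at [-1.262, 0.313, 0.046, 1.304, 0, 1.431], TCP at [0.249, -0.518, 0.231] pointing down, gripper open.
Joint ranges: [-2.76, 2.76], [-0.86, 1.69], [-1.03, 1.26], [-2.2, 2.34], [-1.47, 1.5], [-3.14, 3.14]. Speed limits (rad/s): [2.57, 2.57, 3.14, 3.14, 3.14, 3.14].

### API

Orientations are given as a unit quaternion [w, x, y, z].
In Python, from workcell import env, eyes gives the robot as it stands.
- The arm moves only by the shell command python3 -m jog 'ROWS' [FORCE]. ROWS is JSON, one flat list of numbers, 7 for each row, row after row: the shift along the world's x, y, z as a fraction of full scale, then the turn, a rotation vector about the world's x, y, z as a fraction of full scale, then the opening, from -1 (shut) to 1 (fully open), so that 0 is half open. A call has 1 to 12 rows; each row is the pose to reach, as a shift and turn from the pose commanded when the call began, turning the shorter way round; what a row does not reach only later rows make up. Full scale, the value 1, is 20 cm for a shift and pi rad for a turn. A row lasts 1/12 s, in which the tool goes at most 41.7 mm and 7.16 degrees, less where a joint would pass 70% of its speed; a pose out of reach is approached as far as the arm can. A call with a number of a shift or a turn outside -1 to 1 is refused whole. A call with a gripper value outside its range is refused whole. The fingers move at their own pace and stop on an object; FORCE is the grip in N (left out, the last holds). Time passes only in rows, so rows that repeat a pose let the fingers close. It gives the time, the measured TCP pose, the force, the opening and the grip force at its end, in the units of the state.
- env.get_state(): the state, without advancing time (a new reading comes with each control period).
- eyes.read_camera(name): name is "side" or "top" or "wrist"; returns (picture, depth): 400x640x3 uint8, red, green, blue; 400x640 float32, m along the optical axis (not along the pixel's ray), 0 where there is no reading.
- eyes.calibration(name): a dict with "fx", "fy", "cx", "cy" (pixels), "R" (3x3) and "t" (3): a world point X has camera coordinates R X + t; the wrist camera has in their place "tool_from_camera" (4x4, takes a point from camera to tool coordinates, whose origin is the TCP and whose axes are the flange's). Camera axes: x right, y down, z forward; pixel columns grow to the right and rows downward; lengths in m; the calibration is good to about 2 mm. A picture is of the moment at which its call begins: read the wrist's pose just before it. calibration takes no time and is no camera call.
- env.hand_in(): hands the job in; it is judged then, once.
The state is a dict: "clock": time; "joint_pos": joint angles; "qvel": joint speeds; "tau": joint torques, N m; "tcp_pos": TCP position; "orientation": TCP orientation; "wrist_force": force on the tool from outside, world axes, zero at the start; "ft_torque": the same for the moment, N m; "finger_gap": finger opening in m; "grip_force": force on a finger pad.
Only numpy, scipy, OpenCV 4.12 (cv2) and the standard library are available. Lean on these libraries where they do the work, as an engineer would, in place of code of your own. Each camera call takes 0.05 s, during which the arm holds its last target. There are 200 camera calls.

## Working session

There is one attempt and no reset: what is moved stays moved. The work goes in short steps, Python scripts to look and compute and a shell command to move; the robot and the scene stay as the last step left them, time stands still between calls to the robot, and variables do not carry over. Pictures are saved under pics/ and viewed, at most 10 in all, crops included, and the job is handed in when it is done.

```bash
mkdir -p pics
python3 - <<'E'
from workcell import env, eyes
import cv2, numpy as np
s=env.get_state(); print(s['tcp_pos'],s['orientation'],s['finger_gap'],env.pinch_z,s['clock'])
for n in ('top','side'):
    p,d=eyes.read_camera(n); cv2.imwrite(f'pics/{n}0.png',p[:,:,::-1]); np.savez(f'pics/{n}0.npz',p=p,d=d)
    c=eyes.calibration(n); print(n,c['fx'],c['cx'],c['cy'],-np.array(c['R']).T@c['t'])
E
```

```text
[ 0.24932716 -0.51758015  0.23042922] [-8.81293429e-04  9.74921764e-01  2.22546108e-01 -8.05065908e-05] 0.08550580435555696 0.0187 0.0
top 362.918233780229 318.6569754568282 196.76952284231677 [0.42606731 0.00278554 0.94417969]
side 444.22361016776637 319.9594286864175 206.74160889386303 [0.09633832 0.58899768 0.72866581]
```

View pics/top0.png

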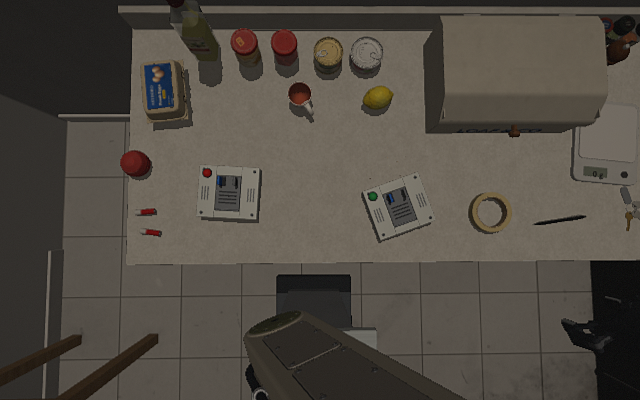

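View pics/side0.png

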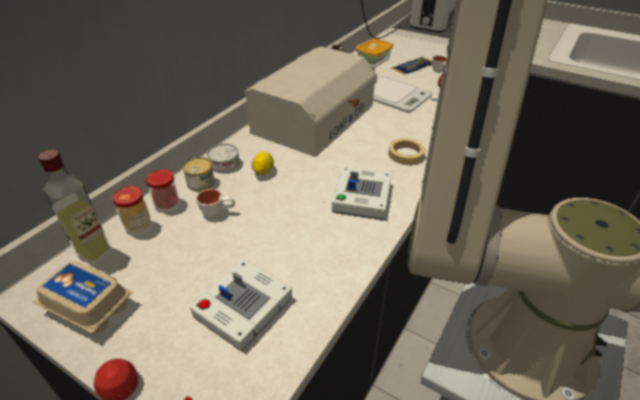

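Top view: the red-bead light is centred at about (228,193), with its bead at (207,173) and its tab and grip near (228,182). The green one is at about (398,207). Next I measure the red light's deck from depth, plus its bead and tab.

```bash
cat > h.py <<'E'
import numpy as np, cv2
from workcell import env, eyes
def cloud(n,d):
    c=eyes.calibration(n); v,u=np.mgrid[:d.shape[0],:d.shape[1]]
    P=np.stack([(u-c['cx'])/c['fx']*d,(v-c['cy'])/c['fy']*d,d],-1)
    return (P-np.array(c['t']))@np.array(c['R'])
E
python3 - <<'E'
from h import *
for n,(r0,r1,c0,c1) in {'top':(155,230,185,275),'side':(250,355,180,300)}.items():
    z=np.load(f'pics/{n}0.npz'); p,d=z['p'],z['d']; W=cloud(n,d)[r0:r1,c0:c1]; q=p[r0:r1,c0:c1]
    hsv=cv2.cvtColor(q,cv2.COLOR_RGB2HSV); ok=d[r0:r1,c0:c1]>0
    deck=ok&(W[...,2]>.025)&(W[...,2]<.05)
    (cx,cy),(w,h),a=cv2.minAreaRect((W[deck][:,:2]*1000).astype(np.float32)); print(n,'deck',cx,cy,w,h,a,np.median(W[deck][:,2]))
    red=ok&(hsv[...,1]>140)&((hsv[...,0]<8)|(hsv[...,0]>172)); blue=ok&(hsv[...,0]>100)&(hsv[...,0]<130)&(hsv[...,1]>110)
    for m,k in ((red,'red'),(blue,'blue'),(ok&(W[...,2]>.052),'high')): print(k,m.sum(),np.median(W[m],0) if m.any() else '')
    m=ok&(W[...,2]>.052); print(np.c_[W[m],q[m]].round(3)[::3][:40])
E
python3 - <<'E'
import cv2
a=cv2.imread('pics/top0.png')[155:230,185:275];b=cv2.imread('pics/side0.png')[255:350,185:300]
f=lambda x:cv2.resize(x,(390,400),interpolation=cv2.INTER_CUBIC)
cv2.imwrite('pics/crop.png',cv2.hconcat([f(a),f(b)]))
E
```

```text
top deck 503.1722717285156 213.85482788085938 150.17129516601562 129.96478271484375 86.53013610839844 0.037514696964157136
red 54 [0.55003632 0.26372027 0.04297421]
blue 45 [0.52849052 0.22928768 0.0606744 ]
high 62 [0.52974715 0.22816235 0.06450853]
[[5.41e-01 2.31e-01 6.60e-02 6.50e+01 6.70e+01 7.10e+01]
 [5.38e-01 2.29e-01 6.30e-02 1.90e+01 3.70e+01 7.00e+01]
 [5.38e-01 1.92e-01 6.50e-02 6.70e+01 6.50e+01 6.10e+01]
 [5.36e-01 2.29e-01 6.20e-02 1.60e+01 3.90e+01 7.40e+01]
 [5.36e-01 1.92e-01 6.40e-02 7.90e+01 7.70e+01 7.40e+01]
 [5.33e-01 2.30e-01 6.60e-02 3.70e+01 7.00e+01 1.21e+02]
 [5.33e-01 1.94e-01 6.60e-02 6.50e+01 6.40e+01 6.30e+01]
 [5.35e-01 1.90e-01 5.30e-02 2.30e+01 2.20e+01 2.30e+01]
 [5.31e-01 2.29e-01 6.20e-02 1.60e+01 3.50e+01 6.30e+01]
 [5.31e-01 1.92e-01 6.60e-02 7.90e+01 7.70e+01 7.40e+01]
 [5.29e-01 2.33e-01 6.40e-02 2.30e+01 6.40e+01 1.08e+02]
 [5.30e-01 2.29e-01 5.40e-02 1.40e+01 2.30e+01 3.80e+01]
 [5.28e-01 1.90e-01 6.50e-02 3.70e+01 3.60e+01 3.50e+01]
 [5.26e-01 2.30e-01 6.60e-02 3.40e+01 6.60e+01 1.16e+02]
 [5.26e-01 1.95e-01 6.40e-02 6.90e+01 6.90e+01 6.70
[... 2180 characters left out ...]
4e+02 1.80e+02]
 [5.37e-01 2.33e-01 6.10e-02 1.02e+02 1.05e+02 1.14e+02]
 [5.31e-01 2.31e-01 6.20e-02 3.80e+01 8.40e+01 1.54e+02]
 [5.24e-01 2.30e-01 6.50e-02 8.10e+01 1.09e+02 1.66e+02]
 [5.31e-01 2.34e-01 6.30e-02 2.70e+01 5.00e+01 8.90e+01]
 [5.23e-01 2.33e-01 6.70e-02 3.80e+01 8.70e+01 1.61e+02]
 [5.21e-01 2.28e-01 6.30e-02 8.20e+01 9.80e+01 1.35e+02]
 [5.32e-01 2.33e-01 5.80e-02 3.20e+01 4.10e+01 6.10e+01]
 [5.23e-01 2.34e-01 6.50e-02 2.50e+01 6.60e+01 1.26e+02]
 [5.21e-01 2.29e-01 6.10e-02 6.40e+01 8.30e+01 1.24e+02]
 [5.28e-01 2.35e-01 5.90e-02 1.90e+01 3.20e+01 5.20e+01]
 [5.22e-01 2.33e-01 6.20e-02 2.00e+01 5.40e+01 1.04e+02]
 [5.31e-01 2.35e-01 5.50e-02 4.00e+01 4.50e+01 5.40e+01]]
```

View pics/crop.png

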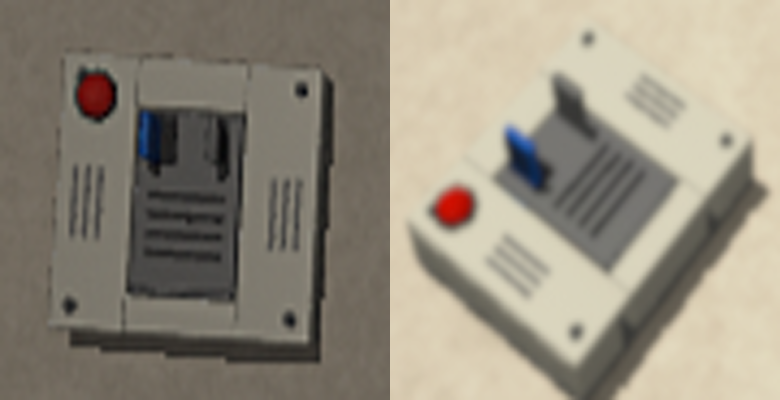

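Red light: yaw is about -3.5° and the grip point about (0.529, 0.212, 0.056). I'll turn the tool +151° on the way, which keeps joint 6 in range, and descend half open so the finger clears the bead.

```bash
python3 -m jog '[0.35,0.91,0,0,0,0.21,0.45, 0.35,0.91,0,0,0,0.21,0.45, 0.35,0.91,0,0,0,0.21,0.45, 0.35,0.91,0,0,0,0.21,0.45, 0.35,0.91,0,0,0,0.21,0.45, 0.35,0.91,0,0,0,0.21,0.45, 0.35,0.91,0,0,0,0.21,0.45]'
python3 -c "
from workcell import env;print(env.get_state()['joint_pos'])"
```

```text
clock: 0.68
tcp_pos: [0.3199, -0.3343, 0.2314]
orientation: [-0.0, 0.849, 0.528, -0.0]
wrist_force: [0.6, 0.1, 0.7]
finger_gap: 0.0619
grip_force: 0.0
[-9.81130179e-01  9.61552388e-02 -2.26813048e-01  1.24795705e+00
 -2.66253943e-05  1.04808491e+00]
```

```bash
R='' ; python3 -m jog '[0.35,0.91,0,0,0,0.21,0.45, 0.35,0.91,0,0,0,0.21,0.45, 0.35,0.91,0,0,0,0.21,0.45, 0.35,0.91,0,0,0,0.21,0.45, 0.35,0.91,0,0,0,0.21,0.45, 0.35,0.91,0,0,0,0.21,0.45, 0.35,0.91,0,0,0,0.21,0.45]' | head -2
python3 -m jog '[0.35,0.91,0,0,0,0.21,0.45, 0.35,0.91,0,0,0,0.21,0.45, 0.35,0.91,0,0,0,0.21,0.45, 0.35,0.91,0,0,0,0.21,0.45, 0.35,0.91,0,0,0,0.21,0.45, 0.35,0.91,0,0,0,0.21,0.45, 0.35,0.91,0,0,0,0.21,0.45]' | head -2
python3 -m jog '[0.35,0.9,-0.3,0,0,0.21,0.45, 0.35,0.9,-0.3,0,0,0.21,0.45, 0.35,0.9,-0.3,0,0,0.21,0.45, 0.35,0.9,-0.3,0,0,0.21,0.45, 0.35,0.9,-0.3,0,0,0.21,0.45, 0.35,0.9,-0.3,0,0,0.21,0.45, 0.35,0.9,-0.3,0,0,0.21,0.45, 0.35,0.9,-0.3,0,0,0.21,0.45, 0.35,0.9,-0.3,0,0,0.21,0.45]'
python3 - <<'E'
from h import *
from scipy.spatial.transform import Rotation as Ro
s=env.get_state(); p,d=eyes.read_camera('wrist'); c=eyes.calibration('wrist')
cv2.imwrite('pics/w1.png',p[:,:,::-1])
v,u=np.mgrid[:400,:640]; P=np.stack([(u-c['cx'])/c['fx']*d,(v-c['cy'])/c['fy']*d,d,np.ones_like(d)],-1)
q=s['orientation']; R=Ro.from_quat([*q[1:],q[0]]).as_matrix()
W=((P@np.array(c['tool_from_camera']).T)[...,:3])@R.T+s['tcp_pos']
print(s['tcp_pos'],'tool y',R[:,1],s['joint_pos'])
hsv=cv2.cvtColor(p,cv2.COLOR_RGB2HSV); ok=d>0
blue=ok&(hsv[...,0]>100)&(hsv[...,0]<130)&(hsv[...,1]>110)&(W[...,2]>.058)&(W[...,2]<.075)
inb=ok&(abs(W[...,0]-.529)<.03)&(abs(W[...,1]-.192)<.012)&(W[...,2]>.058)&(W[...,2]<.075)
for m in (blue,inb):
    print(m.sum(), (cv2.minAreaRect((W[m][:,:2]*1000).astype(np.float32)) if m.any() else ''), np.percentile(W[m],[2,50,98],axis=0) if m.any() else '')
k=ok&(abs(W[...,0]-.503)<.09)&(abs(W[...,1]-.214)<.1)&(W[...,2]>.028)&(W[...,2]<.045)
print(cv2.minAreaRect((W[k][:,:2]*1000).astype(np.float32)),np.median(W[k][:,2]))
E
```

```text
clock: 1.27
tcp_pos: [0.39, -0.1533, 0.2312]
clock: 1.85
tcp_pos: [0.4603, 0.0281, 0.2308]
clock: 2.6
tcp_pos: [0.5298, 0.2061, 0.1715]
orientation: [0.0, 0.029, 1.0, -0.0]
wrist_force: [-0.7, 0.4, 1.2]
finger_gap: 0.062
grip_force: 0.0
[0.52982714 0.20607009 0.17153354] tool y [ 5.89132683e-02  9.98263067e-01 -2.76809237e-04] [ 2.29887497e-01  3.24271373e-01 -8.62447739e-02  1.16033460e+00
 -2.72600718e-04  2.88834903e-01]
593 ((643.3816528320312, 295.4060363769531), (276.6725158691406, 26.39324188232422), 32.2644157409668) [[0.5216276  0.22851203 0.06170969]
 [0.72586862 0.34790529 0.07254191]
 [0.75241542 0.37646629 0.07391718]]
184 ((528.8644409179688, 192.93661499023438), (6.4246602058410645, 21.037221908569336), 86.21356201171875) [[0.51867818 0.18942211 0.06049583]
 [0.52852861 0.19316923 0.06342232]
 [0.53866907 0.19649497 0.0650544 ]]
((504.604248046875, 213.82589721679688), (150.43630981445312, 129.9273681640625), 86.62725830078125) 0.03605874775850451
```

View pics/w1.png

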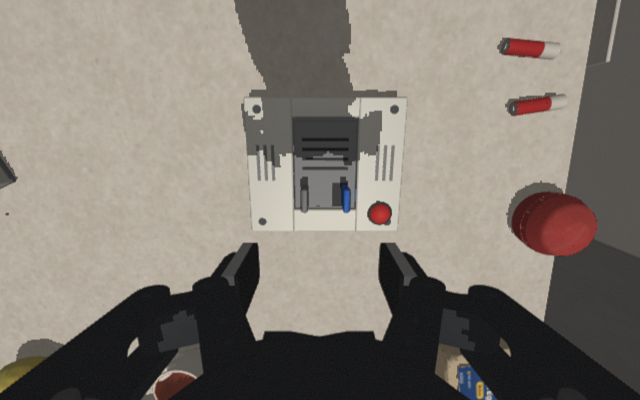

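The wrist view confirms it: the grey grip is at (305,197), the blue tab at (346,197) and the bead at (380,213). The grip point is (0.530, 0.212), yaw matches. Descending.

```bash
python3 -m jog '[0,0.03,-0.1,0,0,0,0.45, 0,0.03,-0.3,0,0,0,0.45, 0,0.03,-0.45,0,0,0,0.45, 0,0.03,-0.55,0,0,0,0.45, 0,0.03,-0.6,0,0,0,0.45, 0,0.03,-0.63,0,0,0,0.45, 0,0.03,-0.65,0,0,0,0.45, 0,0.03,-0.66,0,0,0,0.45, 0,0.03,-0.66,0,0,0,0.45, 0,0.03,-0.66,0,0,0,0.45]'
python3 - <<'E'
from h import *
p,d=eyes.read_camera('side'); cv2.imwrite('pics/s2.png',cv2.resize(p[200:370,150:350,::-1],(700,595),interpolation=cv2.INTER_CUBIC))
E
```

```text
clock: 3.48
tcp_pos: [0.5305, 0.2141, 0.0406]
orientation: [0.001, 0.027, 1.0, 0.0]
wrist_force: [0.4, 0.3, -0.0]
finger_gap: 0.0616
grip_force: 0.0
```

View pics/s2.png

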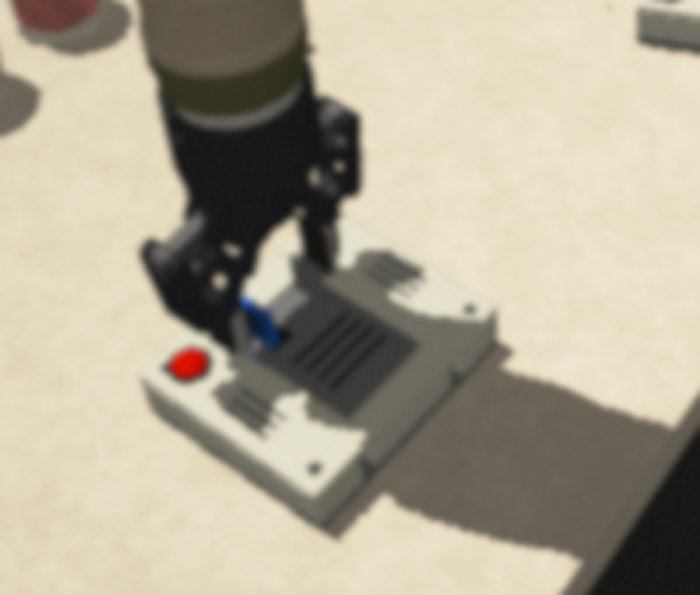

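Fingers straddle both plates (tab at (262,322) in the crop). Centring for the pressed-in width, then closing.

```bash
python3 -m jog '[0,-0.028,-0.01,0,0,0,0.45, 0,-0.028,-0.01,0,0,0,0.0, 0,-0.028,-0.01,0,0,0,-0.3, 0,-0.028,-0.01,0,0,0,-0.3, 0,-0.028,-0.01,0,0,0,-0.3, 0,-0.028,-0.01,0,0,0,-0.3, 0,-0.028,-0.01,0,0,0,-0.3, 0,-0.028,-0.01,0,0,0,-0.3, 0,-0.028,-0.01,0,0,0,-0.3]' 30
```

```text
clock: 4.28
tcp_pos: [0.5299, 0.2083, 0.0381]
orientation: [0.001, 0.027, 1.0, 0.0]
wrist_force: [-0.9, 0.2, 5.8]
finger_gap: 0.0362
grip_force: 30.5
```

```bash
python3 -m jog '[-0.012,0.001,0.03,0,0,0,-0.3, -0.026,0.002,0.06,0,0,0,-0.3, -0.043,0.003,0.088,0,0,0,-0.3, -0.063,0.004,0.114,0,0,0,-0.3, -0.084,0.005,0.139,0,0,0,-0.3, -0.108,0.007,0.161,0,0,0,-0.3, -0.133,0.008,0.182,0,0,0,-0.3, -0.16,0.01,0.2,0,0,0,-0.3, -0.16,0.01,0.2,0,0,0,-0.3]'
python3 - <<'E'
from h import *
p,d=eyes.read_camera('side'); cv2.imwrite('pics/s3.png',cv2.resize(p[200:370,150:350,::-1],(700,595),interpolation=cv2.INTER_CUBIC))
E
```

```text
clock: 5.03
tcp_pos: [0.499, 0.2101, 0.0794]
orientation: [0.002, 0.027, 1.0, -0.0]
wrist_force: [4.4, -2.3, 1.6]
finger_gap: 0.036
grip_force: 30.5
```

View pics/s3.png

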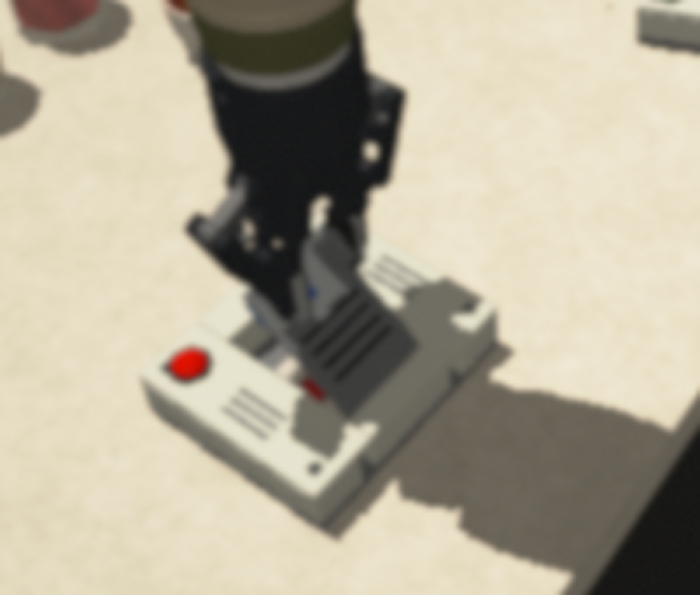

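Cover is up about 40°, with the red well showing beneath. Continuing the arc to about 80°.

```bash
python3 -m jog '[-0.029,0.002,0.016,0,0,0,-0.3, -0.059,0.004,0.029,0,0,0,-0.3, -0.09,0.006,0.04,0,0,0,-0.3, -0.122,0.007,0.048,0,0,0,-0.3, -0.154,0.009,0.052,0,0,0,-0.3, -0.187,0.011,0.055,0,0,0,-0.3, -0.219,0.013,0.054,0,0,0,-0.3, -0.252,0.015,0.05,0,0,0,-0.3, -0.252,0.015,0.05,0,0,0,-0.3, -0.252,0.015,0.05,0,0,0,-0.3]'
python3 - <<'E'
from h import *
p,d=eyes.read_camera('side'); cv2.imwrite('pics/s4.png',cv2.resize(p[200:370,150:350,::-1],(700,595),interpolation=cv2.INTER_CUBIC))
E
```

```text
clock: 5.92
tcp_pos: [0.4491, 0.2131, 0.0903]
orientation: [0.003, 0.027, 1.0, -0.0]
wrist_force: [1.7, -3.1, 12.8]
finger_gap: 0.0361
grip_force: 29.5
```

View pics/s4.png

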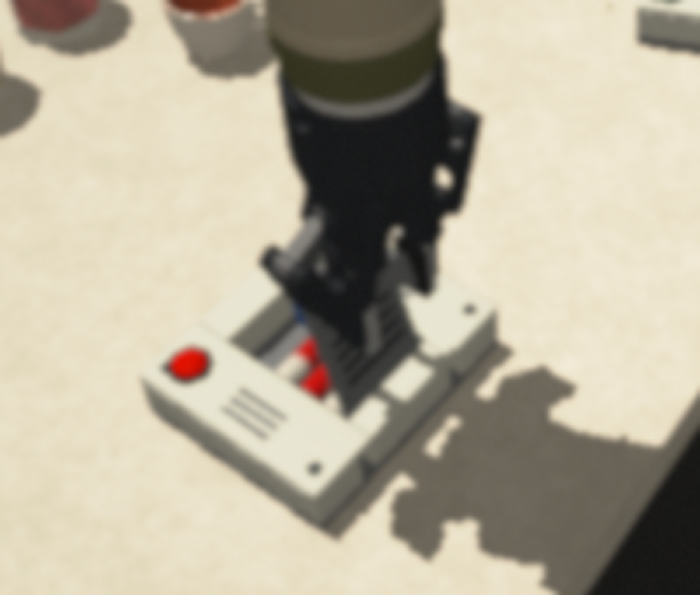

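Cover is standing near 80° (well and batteries visible at (310,370)). Opening the fingers and retreating straight up.

```bash
python3 -m jog '[0,0.01,0,0,0,0,0.2, 0,0.01,0,0,0,0,0.5, 0,0.01,0,0,0,0,0.9, 0,0.01,0,0,0,0,0.9, 0,0.01,0,0,0,0,0.9, 0,0.01,0,0,0,0,0.9, 0,0.01,0.08,0,0,0,0.9, 0,0.01,0.2,0,0,0,0.9, 0,0.01,0.4,0,0,0,0.9, 0,0.01,0.6,0,0,0,0.9, 0,0.01,0.75,0,0,0,0.9, 0,0.01,0.75,0,0,0,0.9]'
python3 - <<'E'
from h import *
p,d=eyes.read_camera('side'); cv2.imwrite('pics/s5.png',cv2.resize(p[200:370,150:350,::-1],(700,595),interpolation=cv2.INTER_CUBIC))
W=cloud('side',d); k=(d>0)&(abs(W[...,0]-.46)<.06)&(abs(W[...,1]-.213)<.045)&(W[...,2]>.045)&(W[...,2]<.123)
# face points in cover plane, in light frame
yaw=np.radians(-3.5); Q=W[k]-[.4591,.2162,.034]; xl=Q[:,0]*np.cos(yaw)+Q[:,1]*np.sin(yaw); yl=-Q[:,0]*np.sin(yaw)+Q[:,1]*np.cos(yaw)
for z in np.arange(.01,.09,.01):
    m=abs(Q[:,2]-z)<.005
    if m.any(): print(z.round(2),m.sum(),np.percentile(xl[m],[5,50,95]).round(3),np.percentile(yl[m],[2,98]).round(3))
hsv=cv2.cvtColor(p,cv2.COLOR_RGB2HSV)[k]; b=(hsv[:,0]>100)&(hsv[:,0]<130)&(hsv[:,1]>90); print('blue',b.sum(),xl[b].mean() if b.any() else '',yl[b].max() if b.any() else '')
E
```

```text
clock: 6.97
tcp_pos: [0.45, 0.2162, 0.2439]
orientation: [0.005, 0.027, 1.0, 0.002]
wrist_force: [1.3, 0.1, 0.3]
finger_gap: 0.0808
grip_force: 0.0
0.01 51 [-0.001  0.001  0.002] [-0.028  0.027]
0.02 119 [-0.     0.002  0.005] [-0.026  0.03 ]
0.03 124 [0.003 0.005 0.007] [-0.028  0.03 ]
0.04 106 [0.005 0.008 0.01 ] [-0.028  0.029]
0.05 87 [0.008 0.01  0.012] [-0.025  0.03 ]
0.06 83 [0.01  0.013 0.02 ] [-0.018  0.033]
0.07 186 [-0.012  0.015  0.023] [-0.02   0.035]
0.08 270 [-0.01   0.017  0.022] [-0.027  0.03 ]
blue 188 0.006029944411675777 0.036216070888695134
```

View pics/s5.png

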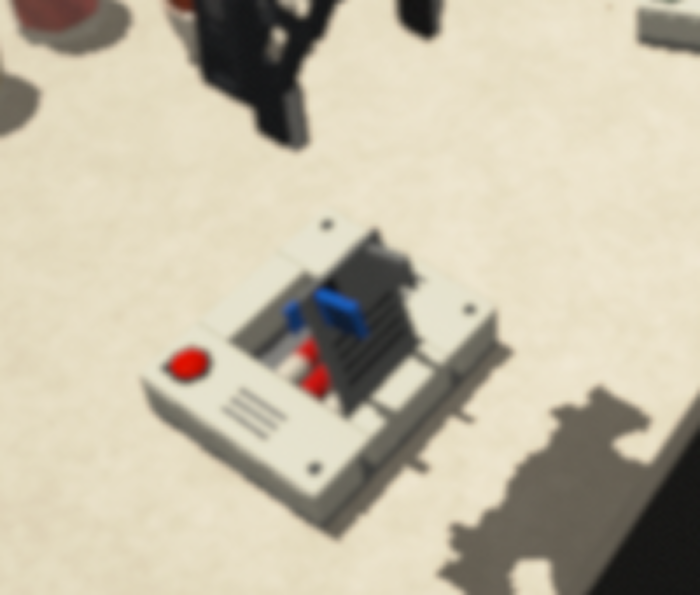

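The cover face slopes 0.016 m over 0.07 m, so it stands at about 76°. The tab at (340,312) is sprung out and the robot is clear. Handing in.

```bash
python3 -c "
from workcell import env;print(env.hand_in())"
```

```text
the job is handed in; nothing more can be done
None
```

The red-bead light's cover is standing open at about 76° with its tab let go, the green-bead light was not touched, and the job was handed in about 7 s into the 32 s limit.

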